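Start the rotor lid screw

ROBOT

A 6-joint arm with a two-finger parallel gripper is mounted at the origin on the work surface. World frame = base frame: x ahead of the robot, y to its left, z up, the work surface at z = 0. Lengths are in mm, angles in rad, forces in N, time in s.
With the tool pointing down it reaches from about 350 to 975 mm from the base axis. Payload 7.1 kg.
Tool frame: the origin (TCP) lies between the finger pads; the fingertips stand ctrl.tip_extent ahead of it and the grasp point (between the pads) lies 3 mm ahead of it (ctrl.tip_extent is the distance from the TCP to the fingertips, in mm); z points along the fingers, y is the direction in which the jaws open and shut (so a half turn about z gives the same grasp; the last joint's range is limited). The gripper opens to 88 mm and grips with 3 to 60 N. Pads are 20 mm wide; open, the fingers measure 115 mm over their backs; the gripper's body (75 mm by 178 mm) begins 61 mm behind the grasp point.
Start: joints at [-1.32, 0.423, 1.63, -0, 1.089, -0.019], TCP at [166.605, -602.368, 244.675] pointing down, gripper open.
Joint ranges: [-3, 3], [-0.9, 2.11], [0.09, 2.58], [-1.31, 4.45], [0.11, 2.69], [-2.54, 2.54]. Speed limits (rad/s): [2.39, 2.39, 3.01, 3.14, 3.14, 3.14].

INTERFACE

Orientations are given as a rotation vector (axis times angle).
In Python, from workcell import ctrl, viewer gives the robot as it stands.
- The arm moves only by the shell command python3 -m crank 'ROWS' [OPENING]. ROWS is text: rows parted by semicolons, each of 4 numbers parted by spaces: the shift along the tool's x, y, z in mm, then the turn about the tool's z in degrees. In form: x y z spin; .... A call has 1 to 12 rows; each row is the pose to reach, as a shift and turn from the pose measured when the call began, along the tool's axes at that moment; what a row does not reach only later rows make up. A row lasts 1/8 s, in which the tool goes at most 62.5 mm and 10.7 degrees, less where a joint would pass 70% of its speed; a pose out of reach is approached as far as the arm can. A call with a gripper value outside its range is refused whole. OPENING is the closure, from 0 (fully open) to 1 (shut), set as the call begins (- or left out, the last holds). The fingers move at their own pace and stop on an object; the grip force is fixed at half the most. Time passes only in rows, so rows that repeat a pose let the fingers close. It gives the time, the measured TCP pose, the force and the opening at its end, in the units of the state.
- ctrl.get_obs(): the state, without advancing time (a new reading comes with each control period).
- viewer.get_image(name): name is "scene" or "top"; returns a dict with "color" (384x512x3 uint8, red, green, blue), "vfov" (degrees; the focal length in pixels is half the picture's height over the tangent of half this angle, whatever the lens; pixels are square), "cx", "cy" (the principal point, pixels), "extrinsics" (4x4, takes a point from camera to world coordinates). Camera axes: x right, y down, z forward; pixel columns grow to the right and rows downward; lengths in mm; the calibration is good to about 2 mm. A picture is of the moment at which its call begins. There is no depth.
- ctrl.close_job(): hands the job in, once; it reports no verdict.
The state is a dict: "t": time; "qpos": joint angles; "qvel": joint speeds; "joint_torque": joint torques, N m; "ee_pos": TCP position; "orientation": TCP orientation; "ft_force": force on the tool from outside, world axes, zero at the start; "moment": the same for the moment, N m; "width": finger opening in mm.
Only numpy, scipy, OpenCV 4.12 (cv2) and the standard library are available. Lean on these libraries where they do the work, as an engineer would, in place of code of your own. Each camera call takes 0.05 s, during which the arm holds its last target. There are 200 camera calls.

TASK

Take the black-knobbed lid screw out of the tube rack and stand it in the threaded hub of the centrifuge rotor. Letting it bear lightly on the thread, turn it backward (anticlockwise from above) until you feel it drop in, then turn it forward (clockwise) one full turn without forcing it. Finish while still gripping the knob and holding the screw upright, started by that one turn; leave the tubes, the specimen cup and the forceps alone.

Things in the scene. Friction and masses are not known exactly. Their poses are not given: they have to be found in the camera images.
- screw: loose lid screw, 130 to 210 g: knob on an 18.4 mm steel shank. Origin on its axis at the lower flank of its first thread; z up toward the knob. Below the origin a plain nose 24 mm long, the last 8 mm tapering to 8 mm. Right-hand two-start thread, 24 mm across, 10 mm advance per turn, 0.6 turn long. At the start it stands in a rack hole, hanging by its knob.
- knob (a point): centre of the screw's black fluted round knob, 44 mm across and 28 mm tall, red stripe on top, 48 mm above the screw's origin (knob underside at 34 mm, top at 62 mm).
- stripe (a point): outer end of the red stripe on the knob's top, 16 mm from the screw's axis along the screw's x; shows how far it is turned.
- hub: brass bush with the female thread, fixed in the rotor's centre. Origin on its axis, 83 mm above the bench, where the screw's origin comes to rest once dropped in; z up. Bore 20 mm inside the thread, 26 mm above it. Until dropped in, the screw rests 0 to 5 mm higher by its angle.
- hub_mouth (a point): on the hub's axis level with the lid's top, 12 mm above the hub's origin. The thread's start angle is hidden. Turned backward (anticlockwise from above) the resting screw climbs 5 mm per half turn, then drops 5 mm, twice a turn. From a drop it sinks 10 mm per turn forward, and stays where it is left.
- rotor: heavy dark centrifuge rotor, fixed, 180 mm across, standing on the bench with its clear lid on. Origin on the bench under its axis. Lid top 95 mm up, with a 32 mm centre hole (raised metal rim 0.5 mm) over the hub. The screw's knob would touch the lid only after 2.2 turns.
- rack: orange tube rack, fixed, 100 x 150 x 75 mm, two rows of three 32 mm holes. Origin under its centre. Hole centres at x -24 and 24, y -48, 0 and 48 mm; the screw stands in hole (-24, -48), loose by 4 mm.
- tube_a: capped empty tube, blue cap, 34 mm across and 112 mm tall, in the rack at (-24, 48) mm, its cap top 117 mm above the bench. Leave alone. Origin at its foot.
- tube_b: the same with a green cap, in the rack at (24, 48) mm. Leave alone.
- cup: white specimen cup with a red lid, 66 mm across and 69 mm tall, on the bench. Leave alone. Origin under its centre.
- forceps: steel forceps, 135 mm long, lying on the bench along their x. Leave alone. Origin underneath near the middle.
There are look-alikes about, which are no part of the job. Leave any orange or yellow look-alike of the screw alone.

How it is judged (in metres and radians):
On the way, in this order (a step that is already met when the one before it is completed fails the run):
1. upright in the hub and bearing on its thread, the screw is on the last part of the ramp, just before the drop (contact force between screw and hub above 0.2 N and z of screw in the frame of hub between 0.0037 and 0.0065 m and horizontal distance between screw and hub below 0.0025 m and angle between screw's own z axis and vertical below 0.12 rad and ((x of stripe in the frame of hub below 0 m and y of stripe in the frame of hub between -0.0035 and 0.0068 m) or (x of stripe in the frame of hub above 0 m and y of stripe in the frame of hub between -0.0068 and 0.0035 m))), for 0.05 s.
2. turned back past the thread's end, it drops (not down the ramp, as it would if turned forward) (z of screw in the frame of hub between 0.0013 and 0.0035 m and horizontal distance between screw and hub below 0.0025 m and angle between screw's own z axis and vertical below 0.12 rad and ((x of stripe in the frame of hub below 0 m and y of stripe in the frame of hub between -0.0113 and 0.0017 m) or (x of stripe in the frame of hub above 0 m and y of stripe in the frame of hub between -0.0017 and 0.0113 m))).
3. it has dropped in between the threads (z of screw in the frame of hub below 0.0012 m and horizontal distance between screw and hub below 0.0025 m and angle between screw's own z axis and vertical below 0.12 rad), for 0.05 s.
At the end, for the whole second after the job is handed in: the screw's first thread is 10 mm (+-2.5) below its dropped level in the hub (one turn, +-1/4), within 2.5 mm of the hub's axis and 0.07 rad of upright, at rest, gripped by the fingers with over 3 N (z of screw in the frame of hub between -0.0125 and -0.0075 m and horizontal distance between screw and hub below 0.0025 m and angle between screw's own z axis and vertical below 0.07 rad and contact force between the fingers and screw above 3 N and linear speed of screw below 0.02 m/s); the arm keeps its last pose, push and grip.
It fails at once if the screw is forced into the thread (more than 60 N between them) (contact force between screw and hub above 60 N).
It fails at once if a bystander is disturbed (moved over 30 mm) (distance of any of tube_a, tube_b, cup, forceps from where it was at the start of the episode above 0.03 m).
It also fails if it takes over 72 s, if anything falls off the work surface, if the arm or the gripper's body presses on something with over 40 N, if the wrist force passes 120 N, or if a joint passes its speed limit or range.

## Working session

There is one attempt and no reset: what is moved stays moved. The work goes in short steps, Python scripts to look and compute and a shell command to move; the robot and the scene stay as the last step left them, time stands still between calls to the robot, and variables do not carry over. Pictures are saved under pics/ and viewed, and the job is handed in when it is done.

```bash
mkdir -p pics; ls; python3 - <<'E'
from workcell import ctrl, viewer
import cv2
print(ctrl.get_obs(), ctrl.tip_extent)
for n in ("scene","top"):
    im=viewer.get_image(n); cv2.imwrite(f"pics/{n}0.png",im["color"][:,:,::-1])
    print(n,im["vfov"],im["cx"],im["cy"],im["extrinsics"].round(3).tolist())
E
```

```text
pics
{'t': 0.0, 'qpos': array([-1.32000023e+00,  4.23788543e-01,  1.63071065e+00,  2.71152476e-05,
        1.08860575e+00, -1.90099377e-02]), 'qvel': array([ 0.00045378, -0.00032442, -0.00050691, -0.00015243,  0.00197008,
       -0.00058981]), 'joint_torque': array([-2.89453877e-03, -5.44637167e+01, -2.73669916e+01,  6.43849466e-02,
        2.27975420e-02, -1.24461562e-04]), 'ee_pos': array([ 166.48279299, -601.86303827,  243.92621879]), 'orientation': array([-3.11156074e+00, -4.22304022e-01,  2.37105245e-04]), 'ft_force': array([-0.52065441,  0.17770157,  0.48087776]), 'moment': array([0.06349173, 0.0495424 , 0.00173104]), 'width': 88.01356833791644} 22.0
scene 57.241893946307115 255.21516168584515 193.48076813491636 [[-0.839, 0.341, -0.425, 797.395], [0.545, 0.529, -0.651, 428.179], [0.003, -0.777, -0.629, 478.369], [0.0, 0.0, 0.0, 1.0]]
top 55.25689000514799 257.4508264037316 185.21948782823853 [[0.018, -0.99, 0.139, 397.363], [-1.0, -0.016, 0.016, 1.177], [-0.014, -0.14, -0.99, 790.314], [0.0, 0.0, 0.0, 1.0]]
```

View pics/scene0.png

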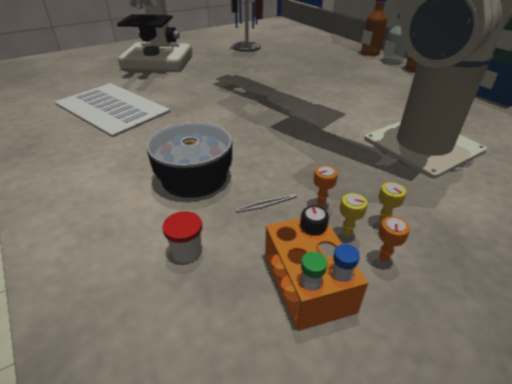

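View pics/top0.png

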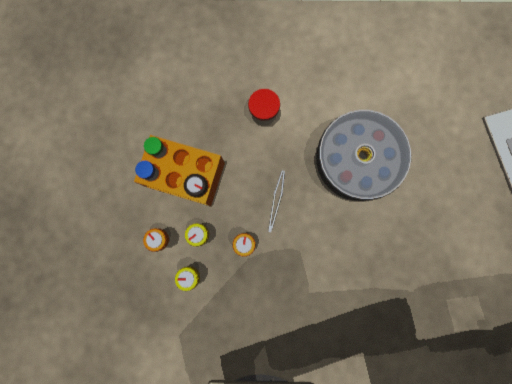

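```bash
cat > h.py <<'E'
import numpy as np, cv2
from workcell import ctrl, viewer
def K(im):
    f=im["color"].shape[0]/2/np.tan(np.radians(im["vfov"])/2); return f,im["cx"],im["cy"]
def ray(im,uv):
    f,cx,cy=K(im); E=im["extrinsics"]
    d=E[:3,:3]@np.array([(uv[0]-cx)/f,(uv[1]-cy)/f,1.]); return E[:3,3],d/np.linalg.norm(d)
def onplane(im,uv,z):
    o,d=ray(im,uv); return o+d*(z-o[2])/d[2]
def cross(r1,r2):
    (o1,d1),(o2,d2)=r1,r2
    A=np.stack([d1,-d2],1); s=np.linalg.lstsq(A,o2-o1,rcond=None)[0]
    p,q=o1+s[0]*d1,o2+s[1]*d2; return (p+q)/2,np.linalg.norm(p-q)
def proj(im,p):
    f,cx,cy=K(im); E=im["extrinsics"]; c=E[:3,:3].T@(np.asarray(p,float)-E[:3,3]); return np.array([cx+f*c[0]/c[2],cy+f*c[1]/c[2]])
def crop(im,u,v,r,n,s=8):
    c=im["color"][max(0,v-r):v+r,max(0,u-r):u+r,::-1]; cv2.imwrite(n,cv2.resize(c,None,fx=s,fy=s,interpolation=cv2.INTER_NEAREST)); return c
E
python3 - <<'E'
from h import *
T=viewer.get_image("top");S=viewer.get_image("scene")
a=[crop(T,196,186,22,"pics/a.png"),crop(T,365,154,22,"pics/a.png"),crop(S,315,219,22,"pics/a.png"),crop(S,190,142,22,"pics/a.png")]
a=[cv2.resize(x,None,fx=8,fy=8,interpolation=cv2.INTER_CUBIC) for x in a]
cv2.imwrite("pics/crops.png",np.vstack([np.hstack(a[:2]),np.hstack(a[2:])])[:,:][::1,::1])
for n,uvT,uvS,z in (("knobtop",(195.5,185.5),(315,213),103),("hub",(365,154),(190,142),95),("green",(153,146),(314,261),117),("cup",(264,104),(183,222),69)):
    print(n,onplane(T,uvT,z).round(1),onplane(S,uvS,z).round(1),cross(ray(T,uvT),ray(S,uvS)))
E
```

```text
knobtop [491.7 129.8 103. ] [491.  132.7 103. ] (array([490.95441216, 130.93167412, 101.79137716]), np.float64(2.4818399482825897))
hub [ 559.4 -194.    95. ] [ 560.1 -187.8   95. ] (array([ 558.97740138, -194.08102536,   91.91587816]), np.float64(2.5179297240861533))
green [563.8 210.8 117. ] [565.4 215.3 117. ] (array([563.93550947, 212.61818365, 113.60642547]), np.float64(2.006489944442078))
cup [667.2   2.5  69. ] [664.4   2.9  69. ] (array([665.61632975,   3.12340162,  70.21661452]), np.float64(2.411081541828712))
```

View pics/crops.png

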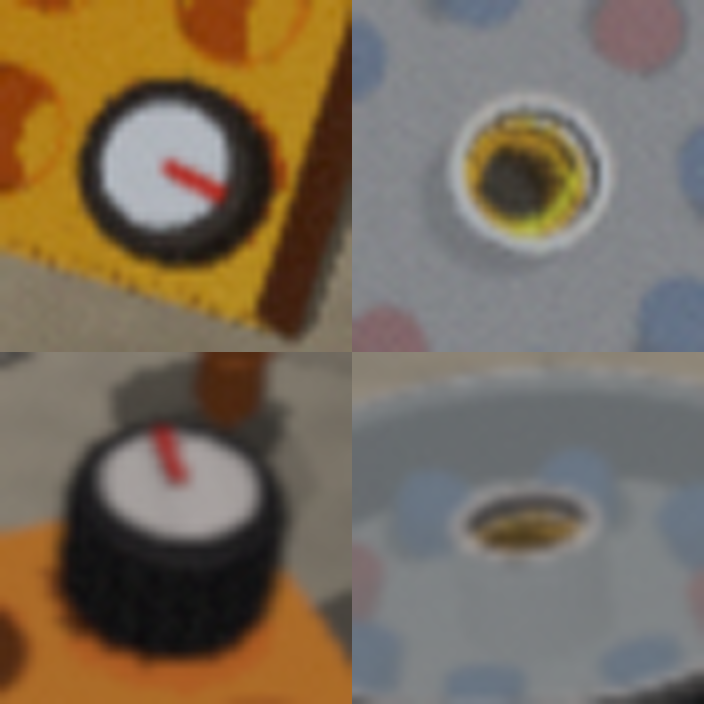

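Views: in top, the black knob's disc is at about (194.6,184.6) with the stripe toward lower right, and the hub rim is at (365.2,153.6). In scene, the knob disc is at (315.5,213.6) and the hub rim at (190.2,141.5). Both views agree within a few mm. Next I work out the first move.

```bash
cat >> h.py <<'E'
from scipy.spatial.transform import Rotation as Ro
def totool(target):
    o=ctrl.get_obs(); R=Ro.from_rotvec(o["orientation"]).as_matrix()
    return (R.T@(np.asarray(target)-o["ee_pos"])).round(1)
def stat():
    o=ctrl.get_obs(); R=Ro.from_rotvec(o["orientation"]).as_matrix()
    print("t",round(o["t"],2),"ee",o["ee_pos"].round(1),"yawx",np.degrees(np.arctan2(R[1,0],R[0,0])).round(1),"tilt",np.arccos(-R[2,2]).round(4),"F",o["ft_force"].round(2),"M",o["moment"].round(2),"w",round(o["width"],1),"q6",o["qpos"][5].round(3)); return o
E
python3 - <<'E'
from h import *
T=viewer.get_image("top");S=viewer.get_image("scene")
for n,uvT,uvS,z in (("knobtop",(194.6,184.6),(315.5,213.6),103),("hub",(365.2,153.6),(190.2,141.5),95.5)):
    print(n,onplane(T,uvT,z).round(1),onplane(S,uvS,z).round(1),cross(ray(T,uvT),ray(S,uvS)))
stat()
print(totool([540,-250,235]),totool([492,131,200]))
E
```

```text
knobtop [493.4 131.6 103. ] [491.3 134.2 103. ] (array([492.23658052, 132.85014815, 102.66317839]), np.float64(3.319470316133193))
hub [ 560.  -194.2   95.5] [ 559.2 -188.7   95.5] (array([ 558.99042479, -193.75431809,   93.46891294]), np.float64(3.48769115166152))
t 0.3 ee [ 166.6 -602.2  244.4] yawx 15.5 tilt 0.0005 F [0.71 0.15 0.66] M [ 0.04 -0.02  0.02] w 87.9 q6 -0.019
[ 453.8 -239.9    9.5] [ 509.1 -619.9   44.7]
```

```bash
python3 -m crank '420 -240 10 0; 420 -240 10 0; 420 -240 10 0; 420 -240 10 0; 420 -240 10 0; 420 -240 10 0; 420 -240 10 0; 420 -240 10 0; 509 -619 45 0; 509 -619 45 0; 509 -619 45 0; 509 -619 45 0' 0; python3 -c "
from h import *
stat();print(totool([492.3,133,160]))"
```

```text
t: 1.8
ee_pos: [497.5, -8.3, 212.3]
orientation: [-3.113, -0.422, -0.001]
ft_force: [0.8, 0.7, -0.1]
width: 88.0
t 1.8 ee [497.5  -8.3 212.3] yawx 15.4 tilt 0.0008 F [ 0.77  0.71 -0.06] M [ 0.02 -0.05 -0.07] w 88.0 q6 1.26
[  32.6 -137.5   52.4]
```

```bash
python3 -m crank '33 -138 40 0; 33 -138 40 0; 33 -138 52 0; 33 -138 52 0; 33 -138 52 0; 33 -138 52 0' 0; python3 - <<'E'
from h import *
stat();print(totool([492.3,133,99]))
T=viewer.get_image("top");S=viewer.get_image("scene")
a=[crop(T,196,186,32,"pics/a.png"),crop(S,315,205,32,"pics/a.png")]
cv2.imwrite("pics/above.png",np.hstack([cv2.resize(x,None,fx=6,fy=6,interpolation=cv2.INTER_CUBIC) for x in a]))
E
```

```text
t: 2.55
ee_pos: [493.1, 132.6, 161.1]
orientation: [-3.113, -0.42, -0.003]
ft_force: [0.1, -0.1, -0.5]
width: 88.0
t 2.55 ee [493.1 132.6 161.1] yawx 15.4 tilt 0.0018 F [ 0.12 -0.14 -0.53] M [ 0.02 -0.01  0.03] w 88.0 q6 1.542
[-0.8 -0.6 62.1]
```

View pics/above.png

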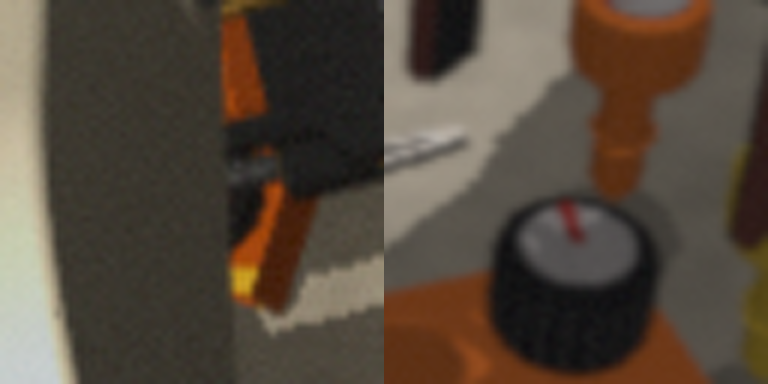

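```bash
python3 -m crank '-1 -1 35 0; -1 -1 50 0; -1 -1 57 0; -1 -1 61 0; -1 -1 61 0; -1 -1 61 0' 0; python3 -c "
from h import *
stat()
S=viewer.get_image('scene');crop(S,315,205,40,'pics/low.png',7)"
```

```text
t: 3.4
ee_pos: [492.3, 133.6, 100.5]
orientation: [-3.113, -0.42, -0.004]
ft_force: [-0.3, -0.4, 0.3]
width: 87.9
t 3.4 ee [492.3 133.6 100.5] yawx 15.4 tilt 0.0027 F [-0.3  -0.43  0.29] M [ 0.03  0.08 -0.06] w 87.9 q6 1.544
```

View pics/low.png

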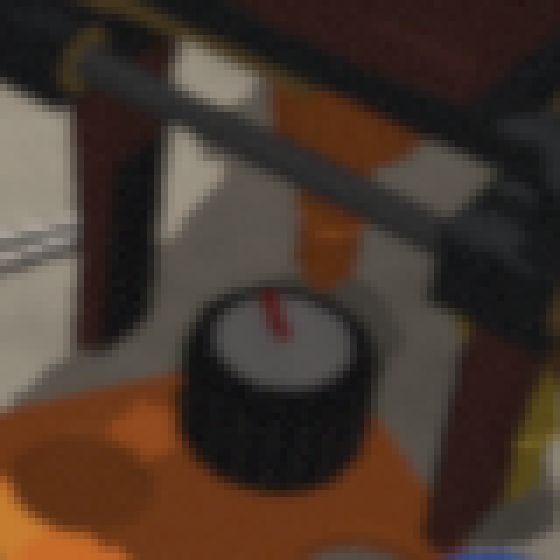

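The knob stands between the open fingers (crop centre about (275,390)). I'll close, then lift.

```bash
python3 -m crank '0 0 0 0; 0 0 0 0; 0 0 0 0; 0 0 0 0; 0 0 0 0; 0 0 0 0; 0 0 0 0; 0 0 0 0' 1;  python3 -c "
from h import *
stat()"
```

```text
t: 4.45
ee_pos: [492.3, 133.5, 100.5]
orientation: [-3.113, -0.42, -0.004]
ft_force: [-0.6, -0.7, 0.0]
width: 43.6
t 4.45 ee [492.3 133.5 100.5] yawx 15.4 tilt 0.0026 F [-0.58 -0.67  0.03] M [-0.18 -0.01 -0.01] w 43.6 q6 1.544
```

```bash
python3 -m crank '0 0 -60 0; 0 0 -110 0; 0 0 -120 0; 0 0 -120 0'; python3 - <<'E'
from h import *
stat();print(totool([559.3,-193,225]))
S=viewer.get_image("scene");T=viewer.get_image("top");u=proj(S,ctrl.get_obs()["ee_pos"]).astype(int);crop(S,u[0],u[1],50,"pics/lift.png",6)
E
```

```text
t: 4.95
ee_pos: [491.7, 133.4, 220.4]
orientation: [-3.113, -0.42, -0.005]
ft_force: [-0.3, 0.7, -1.8]
width: 43.4
t 4.95 ee [491.7 133.4 220.4] yawx 15.4 tilt 0.0031 F [-0.3   0.67 -1.82] M [-0.   -0.01  0.06] w 43.4 q6 1.544
[-21.3 332.6  -4.8]
```

View pics/lift.png

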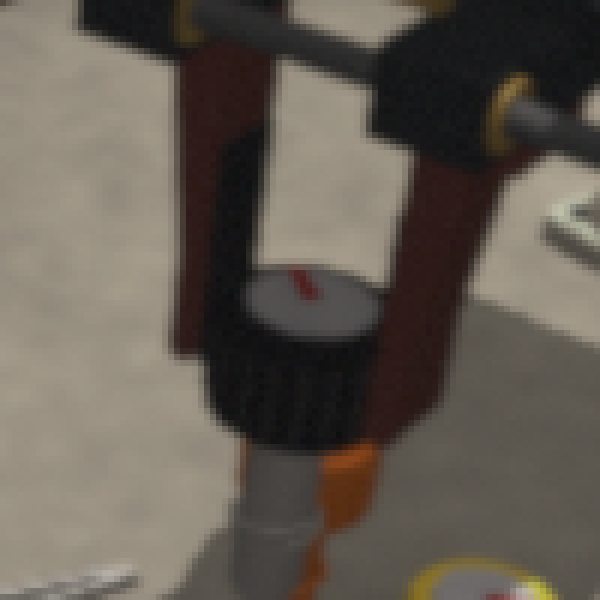

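The screw hangs upright in the fingers (shank below the knob at about (280,500) in the crop), weight about 1.8 N. Now over the hub, spinning forward on the way to leave room for backing.

```bash
python3 -m crank '-21 333 -5 10; -21 333 -5 20; -21 333 -5 30; -21 333 -5 40; -21 333 -5 50; -21 333 -5 60; -21 333 -5 70; -21 333 -5 70; -21 333 -5 70'; python3 - <<'E'
from h import *
stat()
T=viewer.get_image("top");S=viewer.get_image("scene")
a=[crop(T,365,154,48,"pics/a.png"),crop(S,190,120,48,"pics/a.png")]
cv2.imwrite("pics/hub1.png",np.hstack([cv2.resize(x,None,fx=4,fy=4,interpolation=cv2.INTER_CUBIC) for x in a]))
E
```

```text
t: 6.18
ee_pos: [558.2, -193.0, 222.4]
orientation: [2.794, -1.436, -0.004]
ft_force: [0.4, 0.5, -2.8]
width: 43.5
t 6.17 ee [ 558.2 -193.   222.4] yawx -54.4 tilt 0.0027 F [ 0.44  0.47 -2.84] M [0.11 0.02 0.01] w 43.5 q6 2.168
```

View pics/hub1.png

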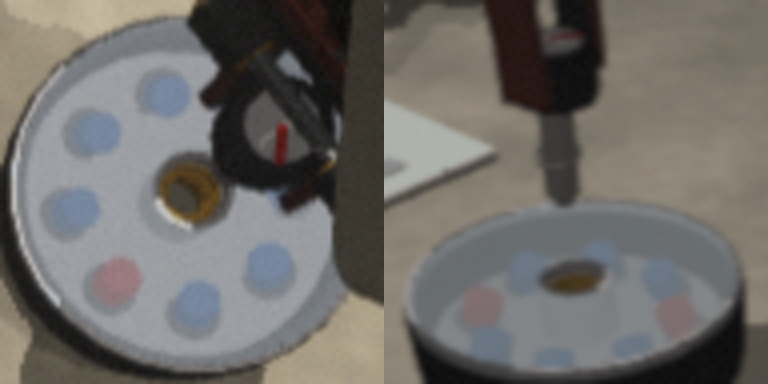

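```bash
python3 -m crank '0 0 20 0; 0 0 36 0; 0 0 38 0; 0 0 38 0; 0 0 38 0'; python3 - <<'E'
from h import *
o=stat()
T=viewer.get_image("top");S=viewer.get_image("scene")
p=o["ee_pos"]
print("pred nosetip S",proj(S,p-[0,0,83.5]),"knobtop T",proj(T,p+[0,0,2.5]),"knob underside S",proj(S,p-[0,0,25.5]),"hub S",proj(S,[559.3,-193,95.5]))
a=[crop(T,365,154,32,"pics/a.png"),crop(S,190,125,32,"pics/a.png")]
cv2.imwrite("pics/hub2.png",np.hstack([cv2.resize(x,None,fx=6,fy=6,interpolation=cv2.INTER_CUBIC) for x in a]))
E
```

```text
t: 6.9
ee_pos: [558.9, -193.1, 185.8]
orientation: [2.793, -1.438, -0.0]
ft_force: [0.2, 0.4, -2.1]
width: 43.5
t 6.9 ee [ 558.9 -193.1  185.8] yawx -54.5 tilt 0.0003 F [ 0.19  0.37 -2.06] M [ 0.1  -0.05  0.01] w 43.5 q6 2.169
pred nosetip S [189.08350401 137.73143445] knobtop T [379.87341188 141.81202068] knob underside S [185.74043466 112.37716086] hub S [189.30070669 140.62539169]
```

View pics/hub2.png

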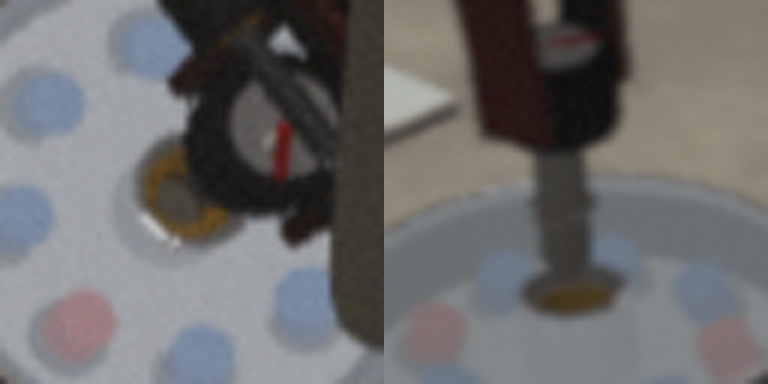

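```bash
python3 -c "
from h import *
print(totool([559.8,-192,156]))"
```

```text
[-0.3 -1.4 29.8]
```

```bash
python3 -m crank '0 -1.4 5 0; 0 -1.4 12 0; 0 -1.4 19 0; 0 -1.4 24 0; 0 -1.4 27 0; 0 -1.4 30 0; 0 -1.4 30 0; 0 -1.4 30 0'; python3 -c "
from h import *
stat()"
```

```text
t: 8.0
ee_pos: [559.7, -192.0, 155.4]
orientation: [-2.793, 1.438, 0.002]
ft_force: [-0.2, 3.1, -3.2]
width: 43.5
t 8.0 ee [ 559.7 -192.   155.4] yawx -54.5 tilt 0.0012 F [-0.19  3.11 -3.2 ] M [0.86 0.02 0.04] w 43.5 q6 2.171
```

```bash
python3 -m crank '-0.5 -0.4 0 0; -0.5 -0.4 0 0; -0.5 -0.4 0 0; -0.5 -0.4 2 0; -0.5 -0.4 4 0; -0.5 -0.4 5 0; -0.5 -0.4 5 0'; python3 -c "
from h import *
stat()"
```

```text
t: 8.88
ee_pos: [559.8, -191.5, 150.4]
orientation: [-2.793, 1.438, 0.002]
ft_force: [-1.3, 1.7, -1.7]
width: 43.7
t 8.88 ee [ 559.8 -191.5  150.4] yawx -54.5 tilt 0.0011 F [-1.28  1.67 -1.69] M [0.41 0.2  0.05] w 43.7 q6 2.172
```

```bash
python3 -m crank '-0.5 0 0 0; -0.5 0 1 0; -0.5 0 2 0; -0.5 0 3 0; -0.5 0 3 0'; python3 -c "
from h import *
stat()"; python3 -m crank '0 0 0.5 0; 0 0 1 0; 0 0 1 0'; python3 -c "
from h import *
stat()"
```

```text
t: 9.5
ee_pos: [559.8, -191.3, 147.9]
orientation: [2.793, -1.438, -0.0]
ft_force: [-1.8, 0.3, 4.1]
width: 43.1
t 9.5 ee [ 559.8 -191.3  147.9] yawx -54.5 tilt 0.0002 F [-1.83  0.3   4.15] M [ 0.19  0.34 -0.03] w 43.1 q6 2.172
t: 9.88
ee_pos: [560.0, -191.5, 147.8]
orientation: [2.793, -1.438, 0.001]
ft_force: [-3.3, 0.6, 9.0]
width: 43.4
t 9.88 ee [ 560.  -191.5  147.8] yawx -54.5 tilt 0.0005 F [-3.28  0.62  8.99] M [ 0.21  0.7  -0.01] w 43.4 q6 2.172
```

```bash
python3 -m crank '-0.2 0.2 0.4 -3; -0.2 0.2 0.4 -6; -0.2 0.2 0.4 -6'; python3 -c "
from h import *
stat()"; python3 -m crank '0 0 0.5 -3; 0 0 0.4 -6; 0 0 0.4 -6'; python3 -c "
from h import *
stat()"
```

```text
t: 10.25
ee_pos: [560.0, -191.5, 147.9]
orientation: [-2.865, 1.289, -0.002]
ft_force: [-1.6, 1.5, 6.3]
width: 43.5
t 10.25 ee [ 560.  -191.5  147.9] yawx -48.4 tilt 0.0013 F [-1.62  1.54  6.26] M [0.4  0.36 0.01] w 43.5 q6 2.067
t: 10.62
ee_pos: [560.1, -191.6, 148.1]
orientation: [2.929, -1.136, 0.002]
ft_force: [-2.2, 1.1, 6.2]
width: 43.5
t 10.62 ee [ 560.1 -191.6  148.1] yawx -42.4 tilt 0.0015 F [-2.19  1.06  6.21] M [ 0.18  0.69 -0.04] w 43.5 q6 1.962
```

```bash
for i in 1 2; do python3 -m crank '0 0 0.4 -4; 0 0 0.3 -8; 0 0 0.3 -8'; python3 -c "
from h import *
stat()"; done
```

```text
t: 11.0
ee_pos: [559.9, -191.8, 148.3]
orientation: [3.001, -0.928, 0.002]
ft_force: [-2.8, -0.4, 5.6]
width: 43.5
t 11.0 ee [ 559.9 -191.8  148.3] yawx -34.4 tilt 0.0014 F [-2.83 -0.37  5.62] M [ 0.06  0.82 -0.03] w 43.5 q6 1.821
t: 11.38
ee_pos: [559.7, -192.1, 148.5]
orientation: [3.058, -0.715, 0.002]
ft_force: [-3.0, 0.7, 6.8]
width: 43.9
t 11.38 ee [ 559.7 -192.1  148.5] yawx -26.3 tilt 0.0016 F [-2.96  0.69  6.82] M [ 0.07  0.76 -0.06] w 43.9 q6 1.681
```

```bash
for i in 1 2; do python3 -m crank '-0.2 0 0.4 -4; -0.2 0 0.3 -8; -0.2 0 0.3 -8'; python3 -c "
from h import *
stat()"; done; python3 - <<'E'
from h import *
o=ctrl.get_obs();T=viewer.get_image("top");S=viewer.get_image("scene")
p=o["ee_pos"]
print("knobtop T",proj(T,p+[0,0,2.5]),"S knobtop",proj(S,p+[0,0,2.5]),"knob underside S",proj(S,p-[0,0,25.5]))
a=[crop(T,370,150,32,"pics/a.png"),crop(S,190,125,32,"pics/a.png")]
cv2.imwrite("pics/hub3.png",np.hstack([cv2.resize(x,None,fx=6,fy=6,interpolation=cv2.INTER_CUBIC) for x in a]))
E
```

```text
t: 11.75
ee_pos: [559.5, -192.3, 148.7]
orientation: [3.1, -0.498, 0.002]
ft_force: [-3.3, 0.8, 6.5]
width: 43.4
t 11.75 ee [ 559.5 -192.3  148.7] yawx -18.3 tilt 0.0021 F [-3.27  0.78  6.54] M [-0.02  0.65  0.02] w 43.4 q6 1.541
t: 12.12
ee_pos: [559.3, -192.6, 148.9]
orientation: [3.127, -0.28, 0.002]
ft_force: [-3.5, -1.0, 6.3]
width: 43.3
t 12.12 ee [ 559.3 -192.6  148.9] yawx -10.2 tilt 0.0028 F [-3.53 -1.02  6.3 ] M [-0.08  0.67  0.01] w 43.3 q6 1.4
knobtop T [372.97133477 146.91237745] S knobtop [186.19883839 116.61880022] knob underside S [187.83217827 128.98776006]
```

View pics/hub3.png

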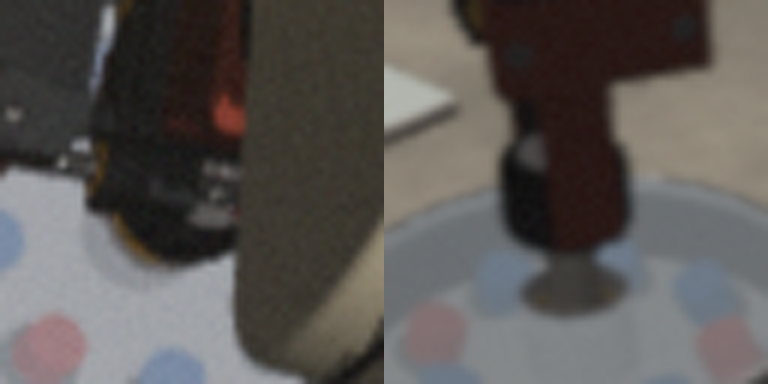

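```bash
for i in 1 2; do python3 -m crank '-0.2 -0.4 0.4 -5; -0.2 -0.4 0.2 -10; -0.2 -0.4 0.2 -10'; python3 -c "
from h import *
stat()"; done
```

```text
t: 12.6
ee_pos: [559.3, -192.8, 149.1]
orientation: [3.138, -0.007, 0.002]
ft_force: [-2.8, -3.7, 4.7]
width: 43.6
t 12.6 ee [ 559.3 -192.8  149.1] yawx -0.3 tilt 0.004 F [-2.8  -3.67  4.73] M [-0.51  0.65  0.02] w 43.6 q6 1.227
t: 12.98
ee_pos: [559.3, -193.2, 149.4]
orientation: [3.125, 0.264, 0.003]
ft_force: [-1.2, -3.3, 5.7]
width: 43.3
t 12.97 ee [ 559.3 -193.2  149.4] yawx 9.6 tilt 0.0056 F [-1.19 -3.34  5.67] M [-0.84  0.62  0.04] w 43.3 q6 1.055
```

```bash
for i in 1 2; do python3 -m crank '-0.1 0.5 0.4 -5; -0.1 0.5 0.2 -10; -0.1 0.5 0.2 -10'; python3 -c "
from h import *
stat()"; done
```

```text
t: 13.35
ee_pos: [559.4, -193.9, 149.5]
orientation: [3.09, 0.532, 0.002]
ft_force: [-2.7, -1.0, 6.0]
width: 43.5
t 13.35 ee [ 559.4 -193.9  149.5] yawx 19.5 tilt 0.0059 F [-2.71 -1.    5.97] M [-0.24  0.6   0.04] w 43.5 q6 0.882
t: 13.72
ee_pos: [559.5, -194.4, 149.7]
orientation: [3.033, 0.797, 0.002]
ft_force: [-3.6, -0.1, 6.5]
width: 43.5
t 13.72 ee [ 559.5 -194.4  149.7] yawx 29.4 tilt 0.006 F [-3.58 -0.1   6.5 ] M [-0.1   0.61  0.06] w 43.5 q6 0.708
```

```bash
for i in 1 2 3; do python3 -m crank '-0.3 0.1 0.4 -5; -0.3 0.1 0.2 -10; -0.3 0.1 0.2 -10'; python3 -c "
from h import *
stat()"; done
```

```text
t: 14.1
ee_pos: [559.5, -194.7, 149.8]
orientation: [2.953, 1.054, 0.002]
ft_force: [-1.8, -0.5, 5.5]
width: 43.3
t 14.1 ee [ 559.5 -194.7  149.8] yawx 39.3 tilt 0.0066 F [-1.83 -0.45  5.52] M [-0.25  0.44  0.01] w 43.3 q6 0.536
t: 14.48
ee_pos: [559.9, -195.2, 149.7]
orientation: [2.851, 1.302, 0.002]
ft_force: [0.5, -2.0, 2.5]
width: 43.6
t 14.47 ee [ 559.9 -195.2  149.7] yawx 49.1 tilt 0.0076 F [ 0.55 -1.97  2.5 ] M [-0.52  0.03  0.05] w 43.6 q6 0.364
t: 14.85
ee_pos: [559.7, -195.5, 149.1]
orientation: [2.73, 1.54, 0.001]
ft_force: [0.2, -1.9, -1.8]
width: 43.4
t 14.85 ee [ 559.7 -195.5  149.1] yawx 58.9 tilt 0.0075 F [ 0.2  -1.94 -1.8 ] M [-0.43 -0.11  0.  ] w 43.4 q6 0.193
```

Contact vanished at about 149.7 (force back to pure weight), so the edge has been passed. Lowering straight down.

```bash
python3 -m crank '-0.2 0.1 0.8 0; -0.2 0.1 1.6 0; -0.2 0.1 2.4 0; -0.2 0.1 3 0; -0.2 0.1 3 0'; python3 -c "
from h import *
stat()";python3 -m crank '0 0 0.5 0; 0 0 1 0; 0 0 1.2 0; 0 0 1.2 0'; python3 -c "
from h import *
stat()"
```

```text
t: 15.48
ee_pos: [559.7, -195.6, 146.3]
orientation: [2.73, 1.54, 0.001]
ft_force: [-1.2, -0.1, 2.0]
width: 43.7
t 15.47 ee [ 559.7 -195.6  146.3] yawx 58.8 tilt 0.0073 F [-1.16 -0.06  2.03] M [-0.03  0.26 -0.05] w 43.7 q6 0.193
t: 15.98
ee_pos: [559.8, -195.5, 146.1]
orientation: [2.73, 1.54, 0.002]
ft_force: [-3.1, 1.8, 9.9]
width: 43.5
t 15.97 ee [ 559.8 -195.5  146.1] yawx 58.8 tilt 0.0075 F [-3.06  1.78  9.87] M [0.21 0.68 0.01] w 43.5 q6 0.193
```

```bash
python3 -m crank '0 0 0.2 3; 0 0 0.4 6; 0 0 0.5 10; 0 0 0.5 10'; python3 -c "
from h import *
stat()";python3 -m crank '0 0 0.3 3; 0 0 0.4 6; 0 0 0.5 10; 0 0 0.5 10'; python3 -c "
from h import *
stat()"
```

```text
t: 16.48
ee_pos: [560.1, -195.7, 146.0]
orientation: [2.853, 1.296, 0.004]
ft_force: [-1.3, -0.5, 6.4]
width: 43.4
t 16.48 ee [ 560.1 -195.7  146. ] yawx 48.9 tilt 0.0082 F [-1.33 -0.48  6.37] M [-0.07  0.24 -0.02] w 43.4 q6 0.367
t: 16.98
ee_pos: [559.9, -195.4, 145.8]
orientation: [2.955, 1.044, 0.004]
ft_force: [-2.9, 1.3, 5.8]
width: 43.4
t 16.98 ee [ 559.9 -195.4  145.8] yawx 38.9 tilt 0.0076 F [-2.88  1.28  5.85] M [ 0.12  0.57 -0.03] w 43.4 q6 0.541
```

```bash
python3 -m crank '0 -0.3 0.4 8; 0.1 -0.5 0.7 15; 0.2 -0.8 0.9 23; 0.3 -1 1.1 30; 0.4 -1.2 1.3 38; 0.6 -1.4 1.5 45; 0.8 -1.6 1.7 53; 1 -1.7 1.9 60; 1 -1.7 2 60'; python3 -c "
from h import *
stat()"
```

```text
t: 18.1
ee_pos: [559.3, -192.9, 144.0]
orientation: [3.085, -0.574, 0.008]
ft_force: [-1.8, 2.3, 8.0]
width: 43.3
t 18.1 ee [ 559.3 -192.9  144. ] yawx -21.1 tilt 0.0063 F [-1.84  2.32  8.  ] M [ 0.59  0.66 -0.04] w 43.3 q6 1.591
```

```bash
python3 -m crank '-0.1 -0.4 0.2 8; 0 -0.6 0.5 15; 0 -0.9 0.7 23; 0.1 -1.1 0.9 30; 0.2 -1.3 1.1 38; 0.4 -1.5 1.3 45; 0.4 -1.5 1.4 45'; python3 -c "
from h import *
stat()"
```

```text
t: 18.98
ee_pos: [560.3, -191.2, 142.8]
orientation: [2.633, -1.711, 0.009]
ft_force: [-2.0, 2.5, 5.9]
width: 43.3
t 18.98 ee [ 560.3 -191.2  142.8] yawx -66.0 tilt 0.0057 F [-1.98  2.5   5.93] M [ 0.66  0.33 -0.05] w 43.3 q6 2.378
```

```bash
python3 -m crank '0 0 0 0; 0 0 0 0; 0 0 0 0; 0 0 0 0; 0 0 0 0; 0 0 -30 -10; 0 0 -80 -20; 80 60 -80 -30; 160 125 -80 -40; 160 125 -80 -50; 160 125 -80 -60; 160 125 -80 -60' 0; python3 - <<'E'
from h import *
stat()
T=viewer.get_image("top");S=viewer.get_image("scene")
a=[crop(T,370,150,32,"pics/a.png"),crop(S,190,125,32,"pics/a.png")]
cv2.imwrite("pics/hub4.png",np.hstack([cv2.resize(x,None,fx=6,fy=6,interpolation=cv2.INTER_CUBIC) for x in a]))
H=[561.1,-193.4]
for z in (142,145.4): print(z,"T",proj(T,H+[z]),"S",proj(S,H+[z]))
E
```

```text
t: 20.48
ee_pos: [510.1, -389.1, 223.1]
orientation: [3.133, -0.172, 0.007]
ft_force: [0.7, 0.3, 0.2]
width: 87.8
t 20.48 ee [ 510.1 -389.1  223.1] yawx -6.3 tilt 0.0056 F [0.74 0.34 0.16] M [0.03 0.03 0.  ] w 87.8 q6 1.011
142 T [371.86531983 147.21596517] S [185.77514549 120.88257041]
145.4 T [372.42447473 146.75712259] S [185.57163445 119.36379827]
```

View pics/hub4.png

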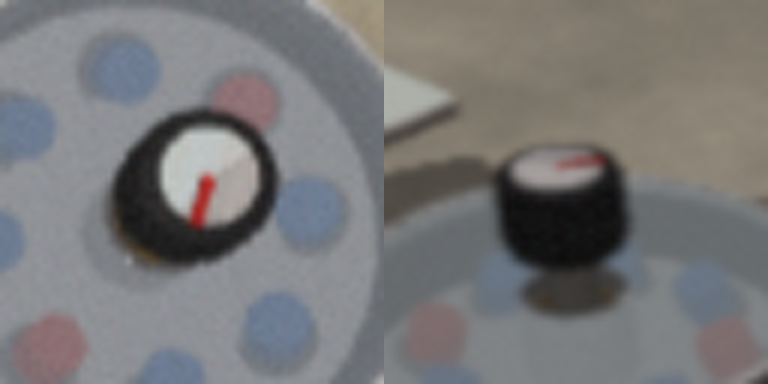

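The knob stands upright in the hub: disc at T (373,147.5) and S (187,120.8), which fits a knob top of about 142–143 mm (dropped in and sunk about 3 mm). Returning on the axis, wrist wound back, for the rest of the turn.

```bash
python3 -c "
from h import *
print(totool([561.1,-193.4,200]))
T=viewer.get_image('top');S=viewer.get_image('scene')
print(cross(ray(T,(373,147.5)),ray(S,(187,120.8))))"
```

```text
[  28.9 -198.2   22.7]
(array([ 559.40870325, -194.65309085,  141.66645039]), np.float64(2.8982030849279448))
```

```bash
python3 -m crank '0 0 0 -10; 0 -40 0 -20; 14 -80 0 -30; 28 -120 0 -40; 28 -160 0 -50; 28 -198 0 -60; 28 -198 5 -70; 28 -198 10 -80; 28 -198 15 -90; 28 -198 20 -100; 28 -198 20 -110; 28 -198 20 -120'; python3 -c "
from h import *
stat()"
```

```text
t: 22.18
ee_pos: [560.2, -191.4, 202.8]
orientation: [1.703, 2.634, -0.001]
ft_force: [0.7, -0.4, -0.5]
width: 87.5
t 22.18 ee [ 560.2 -191.4  202.8] yawx 114.2 tilt 0.0051 F [ 0.7  -0.41 -0.49] M [-0.02 -0.11 -0.  ] w 87.5 q6 -0.77
```

```bash
python3 -m crank '-2.2 -0.4 0 -10; -2.2 -0.4 0 -20; -2.2 -0.4 0 -30; -2.2 -0.4 0 -40; -2.2 -0.4 10 -50; -2.2 -0.4 20 -60; -2.2 -0.4 32 -70; -2.2 -0.4 45 -73; -2.2 -0.4 55 -73; -2.2 -0.4 61 -73; -2.2 -0.4 63 -73; -2.2 -0.4 63 -73'; python3 -c "
from h import *
stat();S=viewer.get_image('scene');crop(S,190,125,40,'pics/regrip.png',7)"
```

```text
t: 23.68
ee_pos: [561.1, -193.8, 140.0]
orientation: [-0.197, 3.132, -0.006]
ft_force: [0.3, -1.1, -0.3]
width: 87.7
t 23.68 ee [ 561.1 -193.8  140. ] yawx -172.8 tilt 0.0053 F [ 0.26 -1.14 -0.3 ] M [ 0.05 -0.1   0.02] w 87.7 q6 -2.046
```

View pics/regrip.png

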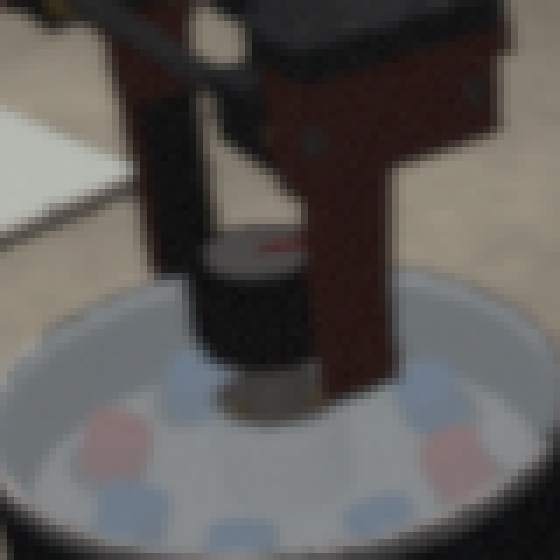

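The knob is between the fingers (crop around (255,300)) and the tips are clear of the lid. Closing.

```bash
python3 -m crank '0 0 0 0; 0 0 0 0; 0 0 0 0; 0 0 0 0; 0 0 0 0; 0 0 0 0; 0 0 0 0; 0 0 0 0' 1; python3 -c "
from h import *
stat()"; python3 -m crank '0 0 0.3 8; 0 0 0.5 16; 0 0 0.7 24; 0 0 0.9 30; 0 0 0.9 30'; python3 -c "
from h import *
stat()"
```

```text
t: 24.72
ee_pos: [561.1, -193.9, 140.1]
orientation: [-0.197, 3.131, -0.006]
ft_force: [0.3, 0.1, 0.3]
width: 43.6
t 24.73 ee [ 561.1 -193.9  140.1] yawx -172.8 tilt 0.0055 F [0.35 0.09 0.31] M [ 0.09 -0.08 -0.  ] w 43.6 q6 -2.046
t: 25.35
ee_pos: [561.3, -193.9, 139.4]
orientation: [0.619, 3.075, -0.004]
ft_force: [0.3, -0.1, 1.6]
width: 43.0
t 25.35 ee [ 561.3 -193.9  139.4] yawx 157.2 tilt 0.0059 F [ 0.32 -0.1   1.57] M [ 0.12 -0.21 -0.02] w 43.0 q6 -1.524
```

```bash
python3 -m crank '0 0 0.4 8; 0 0 0.6 16; 0 0 0.8 24; 0 0 1.0 32; 0 0 1.3 40; 0 0 1.5 48; 0 0 1.7 56; 0 0 1.9 64; 0 0 2.1 70; 0 0 2.3 75; 0 0 2.3 75'; python3 -c "
from h import *
stat()"
```

```text
t: 26.72
ee_pos: [561.6, -193.7, 137.3]
orientation: [2.359, 2.065, 0.003]
ft_force: [0.8, 2.5, 3.4]
width: 43.8
t 26.73 ee [ 561.6 -193.7  137.3] yawx 82.4 tilt 0.0062 F [0.75 2.53 3.41] M [ 0.46 -0.2  -0.05] w 43.8 q6 -0.217
```

```bash
python3 -m crank '0 0 0.3 8; 0 0 0.5 16; 0 0 0.7 24; 0 0 0.9 32; 0 0 1.2 40; 0 0 1.4 48; 0 0 1.6 56; 0 0 1.8 64; 0 0 2.0 70; 0 0 2.2 75; 0 0 2.2 75'; python3 -c "
from h import *
stat()"
```

```text
t: 28.1
ee_pos: [561.8, -193.7, 135.3]
orientation: [3.131, 0.208, 0.008]
ft_force: [0.9, 1.5, 2.6]
width: 43.5
t 28.1 ee [ 561.8 -193.7  135.3] yawx 7.6 tilt 0.0064 F [0.87 1.46 2.61] M [ 0.22 -0.12  0.01] w 43.5 q6 1.088
```

```bash
python3 -m crank '0 0 0.3 8; 0 0 0.5 16; 0 0 0.7 24; 0 0 0.9 32; 0 0 1.2 40; 0 0 1.4 48; 0 0 1.6 56; 0 0 1.8 64; 0 0 2.0 70; 0 0 2.0 70'; python3 - <<'E'
from h import *
stat()
T=viewer.get_image("top");S=viewer.get_image("scene")
a=[crop(T,370,150,32,"pics/a.png"),crop(S,190,125,32,"pics/a.png")]
cv2.imwrite("pics/end.png",np.hstack([cv2.resize(x,None,fx=6,fy=6,interpolation=cv2.INTER_CUBIC) for x in a]))
for z in (135,138.4): print(z,"S",proj(S,[561.1,-193.6,z]))
E
```

```text
t: 29.35
ee_pos: [561.5, -194.0, 133.3]
orientation: [2.69, -1.622, 0.01]
ft_force: [-0.8, -1.9, 2.0]
width: 43.3
t 29.35 ee [ 561.5 -194.   133.3] yawx -62.2 tilt 0.0063 F [-0.82 -1.88  1.97] M [-0.18  0.17  0.02] w 43.3 q6 2.306
135 S [186.14962488 123.94201661]
138.4 S [185.94851185 122.44192826]
```

View pics/end.png

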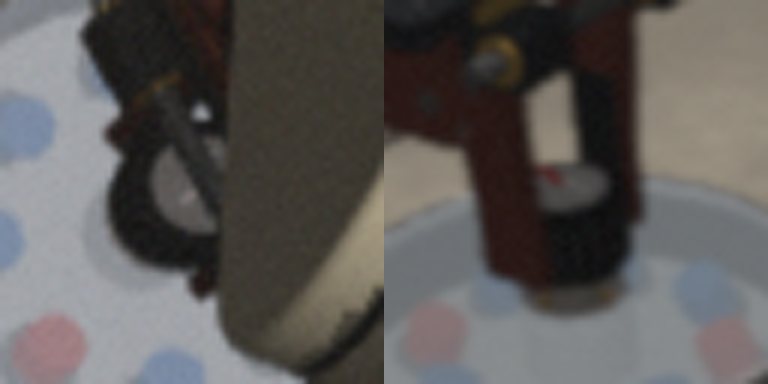

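```bash
python3 -m crank '0 0 0.1 0; 0 0 0.1 0; 0 0 0.1 0; 0 0 0.1 0'; python3 -c "
from h import *
o=stat();print(abs(o['qvel']).max());print(ctrl.close_job())"
```

```text
t: 29.95
ee_pos: [561.6, -193.9, 133.3]
orientation: [2.69, -1.621, 0.01]
ft_force: [-1.7, -1.2, 3.8]
width: 43.8
t 29.95 ee [ 561.6 -193.9  133.3] yawx -62.2 tilt 0.0065 F [-1.65 -1.25  3.77] M [-0.19  0.28  0.11] w 43.8 q6 2.306
0.002608019696085554
the job is handed in; nothing more can be done
None
```

I took the screw from the rack, stood it in the hub and backed it up the ramp under about 6 N until it dropped. I then turned it forward about 355°, regripping the knob once on the way. The job was handed in at about 30 s; `close_job` reports no verdict.

**Last checks:**
- **Depth:** the arm sank about 9.8 mm over the forward turn. The scene view puts the knob top at about 135 mm, which is where one full turn should leave it.
- **Hold:** the knob is still gripped, with the jaws stopped at about 43.8 mm. The tool tilt is 0.0065 rad, the arm is at rest, and it bears on the screw with about 4 N.
- **Bystanders:** nothing I saw suggests the tubes, cup or forceps were touched, but I did not measure their positions at the end.

**Disagreements:**
- **Drop height:** the felt drop was about 3.6–4 mm against the nominal 5 mm. The tool also sat about 3 mm higher over the screw than the rack height implied. I put both down to the screw slipping slightly in the grip and to the arm flexing.
- **Grip offset:** the screw sat about 2 mm off the tool axis in the first grasp. I allowed for this while turning and removed it at the regrip.

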